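# Heft two screw tins and pack the heavy one underneath

## Robot

A 6-joint arm with a two-finger parallel gripper is mounted at the origin on a cart in front of the work surface, level with it; the furniture and walls round the work are solid. World frame = base frame: x ahead of the robot, y to its left, z up, the work surface at z = 0. Lengths are in m, angles in rad, forces in N, time in s.
With the tool pointing down it reaches from about 0.275 to 0.85 m from the base axis. Payload 19 kg.
Tool frame: the origin (TCP) lies on the centre line of the jaws, within the pads' length; the fingertips stand 25 mm ahead of it and the grasp point (between the pads) lies 6 mm ahead of it (ctrl.finger_overhang is the distance from the TCP to the fingertips, in m); z points along the fingers, y is the line along which they close (so a half turn about z gives the same grasp; the last joint's range is limited). The gripper opens to 85 mm and grips with 20 to 120 N. Pads are 22 mm wide; open, the fingers measure 114 mm over their backs; the gripper's body (76 mm by 85 mm) begins 54 mm behind the grasp point. The pads swing forward as they close: fully open they stand 13 mm farther back than shut.
Start: joints at [-1.464, 0.15, 1.437, -0, 1.554, -0.134], TCP at [0.137, -0.558, 0.256] pointing down, gripper open.
Joint ranges: [-2.8, 2.8], [-0.68, 2.1], [0.12, 2.68], [-1.39, 4.53], [0.16, 2.79], [-2.81, 2.81]. Speed limits (rad/s): [1.89, 1.89, 2.22, 3.01, 3.01, 3.01].

## Interface

Orientations are given as a unit quaternion [x, y, z, w].
In Python, from cell import ctrl, imaging, ticket gives the robot as it stands. The module is installed in compiled form; this text tells all that it offers.
- The arm moves only by the tool jog_arm, never from a script. Its argument "plan" is a list of rows, each a list of 7 numbers: the closure, from 0 (fully open) to 1 (shut), then the shift along the tool's x, y, z in cm, then the turn, a rotation vector about the tool's x, y, z in rad. In form: [[hand, tx, ty, tz, rx, ry, rz], ...]. A call has 1 to 5 rows; each row shifts and turns the commanded pose from where the row before left it, along the tool's axes as they then stand; what a row does not reach is not made up. A row lasts 1/12 s, in which the tool goes at most 41.7 mm and 7.16 degrees, less where a joint would pass 70% of its speed; a pose out of reach is approached as far as the arm can. A call with a gripper value outside its range is refused whole. The fingers move at their own pace and stop on an object; "newtons" is the grip in N (left out, the last holds). Time passes only in rows, so rows that do not move let the fingers close. It gives the time, the measured TCP pose, the force, the opening and the grip force at its end, in the units of the state.
- ctrl.observe(): the state, without advancing time (a new reading comes with each control period).
- imaging.grab_frame(name): name is "side" or "top" or "wrist"; returns the picture (400x640x3 uint8, red, green, blue); there is no depth.
- imaging.camera_model(name): a dict with "fx", "fy", "cx", "cy" (pixels), "pose" (4x4, takes a point from camera to world coordinates). Camera axes: x right, y down, z forward; pixel columns grow to the right and rows downward; lengths in m; the calibration is good to about 2 mm. The wrist camera is an equidistant fisheye: a pixel r from the principal point sees the ray r / f radians off the axis. A picture is of the moment at which its call begins: read the wrist's pose just before it. camera_model takes no time and is no camera call; for the wrist camera it gives the pose at the moment of the call.
- ticket.sign_off(): hands the job in; it is judged then, once.
The state is a dict: "time_s": time; "q": joint angles; "joint_vel": joint speeds; "effort": joint torques, N m; "position": TCP position; "ee_rot": TCP orientation; "force": force on the tool from outside, world axes, zero at the start; "wrist_torque": the same for the moment, N m; "gripper_width": finger opening in m; "grip_force": force on a finger pad.
Only numpy, scipy, OpenCV 4.12 (cv2) and the standard library are available. Lean on these libraries where they do the work, as an engineer would, in place of code of your own. Each camera call takes 0.05 s, during which the arm holds its last target. There are 200 camera calls.

## Task

Two identical green tins stand on the desk; one is full of screws and the other nearly empty, and only lifting them tells which. Heft them, set the heavier tin upright on the floor of the blue tote first, let it go, then stand the lighter tin squarely on top of it. Do not let either tin tip over on the way.

Things in the scene. Friction and masses are not known exactly. Their poses are not given: they have to be found in the camera images.
- tin_a: one of two identical closed round tins, green sides with steel rims and a flat steel lid (fixed): 56 mm in diameter, 66 mm tall, standing upright on the desk. Origin at the centre of its underside, z up its axis. One of the two tins is full of screws and weighs 0.55 to 0.75 kg, the other is nearly empty and weighs 0.11 to 0.17 kg; which is which changes from start to start and cannot be seen, only felt by lifting.
- tin_b: one of two identical closed round tins, green sides with steel rims and a flat steel lid (fixed): 56 mm in diameter, 66 mm tall, standing upright on the desk. Origin at the centre of its underside, z up its axis. One of the two tins is full of screws and weighs 0.55 to 0.75 kg, the other is nearly empty and weighs 0.11 to 0.17 kg; which is which changes from start to start and cannot be seen, only felt by lifting.
- tote: a shallow open square tote of blue plastic, fixed to the desk: 200 x 200 mm outside and 50 mm tall, walls 6 mm, so 188 x 188 mm inside (206 mm over its rim). Origin at the centre of its underside on the desk, x and y along its sides, z up. Its inner floor lies about 6 mm above the origin.
Things that resemble listed ones, but are neither listed nor needed, are in the scene too. What is shaped like the tin_a but purple or red is not meant. What is shaped like the tin_b but pink is not meant.

How it is judged:
By the outcome, as a careful person would: the job done as asked, in the order asked, and still so for the second after the job is handed in, with the robot touching nothing.
It also fails if it takes over 72 s, if anything falls off the work surface, if the arm or the gripper's body presses on something with over 40 N, if the wrist force passes 120 N, or if a joint passes its speed limit or range.

## Working session

There is one attempt and no reset: what is moved stays moved. The work goes in short steps, Python scripts to look and compute and a tool call to move; the robot and the scene stay as the last step left them, time stands still between calls to the robot, and variables do not carry over. Pictures are saved under pics/ and viewed, at most 11 in all, crops included, and the job is handed in when it is done.

Besides the shell and the picture viewer there is one more tool, called after ">>>" as name(argument=value, ...), one argument or row to a line, values as JSON. jog_arm: Moves the arm, as the interface text tells. Its arguments: {"type":"object","properties":{"plan":{"type":"array"},"newtons":{"type":"number"}},"required":["plan"]}

```bash
mkdir -p pics; python3 - <<'E'
from cell import ctrl,imaging
import cv2,numpy as np
for n in("top","side"):
    cv2.imwrite(f"pics/{n}0.png",imaging.grab_frame(n)[:,:,::-1]); m=imaging.camera_model(n); print(n,m["fx"],m["cx"],m["cy"],np.round(m["pose"],3).tolist())
s=ctrl.observe();print(s)
E
```

```text
top 363.0790136903165 322.1920618896971 200.3884765878075 [[-0.022, -0.988, 0.153, 0.403], [-1.0, 0.022, 0.001, -0.012], [-0.004, -0.153, -0.988, 0.876], [0.0, 0.0, 0.0, 1.0]]
side 367.56016426303097 322.05391446162105 197.0769419848865 [[-0.894, -0.278, 0.352, 0.238], [-0.448, 0.512, -0.733, 0.622], [0.024, -0.813, -0.582, 0.527], [0.0, 0.0, 0.0, 1.0]]
{'time_s': 0.1, 'q': array([-1.46399619e+00,  1.50959785e-01,  1.43793121e+00, -7.03722921e-06,
        1.55380306e+00, -1.33967325e-01]), 'joint_vel': array([ 0.00093275, -0.00061359, -0.00126477, -0.00057868, -0.00121805,
        0.00283443]), 'effort': array([ 4.04213220e-03, -7.14379478e+01, -5.71793461e+01, -1.30125650e-04,
        7.04514503e-03,  4.76919615e-05]), 'position': array([ 0.13708479, -0.55823044,  0.25574007]), 'ee_rot': array([ 9.92762467e-01,  1.20093213e-01,  3.96251278e-06, -5.50697439e-04]), 'force': array([-0.28038833, -0.26947198, -0.32616495]), 'wrist_torque': array([0.02780682, 0.02355463, 0.0150775 ]), 'grip_force': 0.0, 'gripper_width': 0.08538168163074}
```

View pics/top0.png

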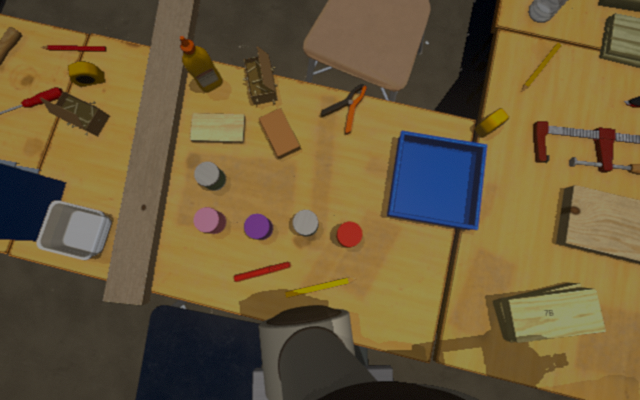

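View pics/side0.png

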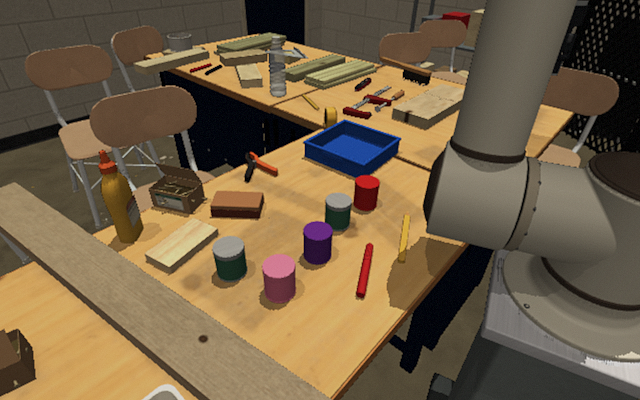

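The top view shows steel lids at about (206,174) and (305,223) and the tote rim corners at about (402,132), (487,144), (478,229) and (389,216). The side view confirms both of those tins have green sides. I'll enlarge for precision.

```bash
python3 - <<'E'
import cv2,numpy as np
im=cv2.imread("pics/top0.png")
c=cv2.resize(im[120:250,180:500],None,fx=2.5,fy=2.5,interpolation=cv2.INTER_CUBIC);cv2.imwrite("pics/c.png",c)
E
cat > h.py <<'E'
from cell import ctrl,imaging
import numpy as np
from scipy.spatial.transform import Rotation as R
def ray(n,u,v,z):
    m=imaging.camera_model(n);P=m["pose"]
    d=P[:3,:3]@np.array([(u-m["cx"])/m["fx"],(v-m["cy"])/m["fy"],1]);o=P[:3,3]
    return (o+d*(z-o[2])/d[2])[:2]
def tool(dw):  # world shift -> tool axes in cm
    return R.from_quat(ctrl.observe()["ee_rot"]).inv().apply(dw)*100
E
python3 - <<'E'
from h import *
for p in[(206,174),(305,223)]: print("lid top",ray("top",*p,.066))
for p in[(230,244),(339,201)]: print("lid side",ray("side",*p,.066))
for p in[(402,132),(487,144),(478,229),(389,216)]: print("rim",ray("top",*p,.05))
print(R.from_quat(ctrl.observe()["ee_rot"]).as_matrix().round(3))
m=imaging.camera_model("wrist");print(m["fx"],m["cx"],m["cy"],m["pose"].round(3))
E
```

```text
lid top [0.59549902 0.25357782]
lid top [0.4781802  0.02872306]
lid side [0.59817462 0.250701  ]
lid side [0.47855014 0.03552566]
rim [ 0.69076762 -0.20347535]
rim [ 0.65671232 -0.40179235]
rim [ 0.45737    -0.36318683]
rim [ 0.49148279 -0.16273818]
[[ 0.971  0.238 -0.   ]
 [ 0.238 -0.971  0.001]
 [ 0.    -0.001 -1.   ]]
309.70691628693146 320.52202094875025 203.09303378750624 [[ 0.239 -0.938 -0.25   0.2  ]
 [-0.971 -0.231 -0.062 -0.543]
 [-0.     0.258 -0.966  0.374]
 [ 0.     0.     0.     1.   ]]
```

View pics/c.png

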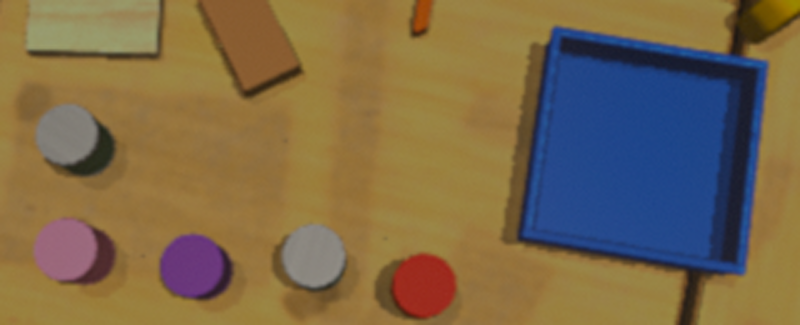

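```bash
cat >> h.py <<'E'
def go(x,y,z,yaw=None):
    s=ctrl.observe();r=R.from_quat(s["ee_rot"]);M=r.as_matrix()
    print("t",round(s["time_s"],2),"pos",s["position"].round(4),"F",s["force"].round(2),"w",round(s["gripper_width"],4))
    d=np.array([x,y,z])-s["position"]
    print("shift cm",tool(d).round(2),"rows",np.ceil(np.linalg.norm(d)/.04),"yaw now",np.arctan2(M[1,1],M[0,1]).round(3))
    if yaw is not None:
        T=R.from_matrix(np.array([[np.sin(yaw),np.cos(yaw),0],[-np.cos(yaw),np.sin(yaw),0],[0,0,-1]]).T.reshape(3,3).T)
        print("turn",(r.inv()*T).as_rotvec().round(3))
E
python3 - <<'E'
from h import *
for n,p in dict(far=(207.2,173.6),near=(305.6,222.6),pink=(207,220),purple=(257.5,226.5),red=(349.5,234)).items(): print(n,ray("top",*p,.066))
for z in(0,.1,.2,.3,.4): print(z,ray("top",143,208,z),ray("side",203,338,z))
go(.477,.031,.2,0.05)
E
```

```text
far [0.59637441 0.25085481]
near [0.47904776 0.02736754]
pink [0.48975795 0.24842834]
purple [0.47267427 0.13501516]
red [ 0.45146286 -0.06997586]
0 [0.52968998 0.42673796] [0.55069439 0.39215146]
0.1 [0.51521277 0.37671576] [0.49135    0.43568692]
0.2 [0.50073556 0.32669355] [0.43200561 0.47922239]
0.3 [0.48625835 0.27667135] [0.37266122 0.52275786]
0.4 [0.47178114 0.22664914] [0.31331682 0.56629332]
t 0.1 pos [ 0.1371 -0.5582  0.2557] F [-0.28 -0.27 -0.33] w 0.0854
shift cm [ 47.06 -49.11   5.63] rows 18.0 yaw now -1.33Traceback (most recent call last):
  File "<stdin>", line 4, in <module>
  File "h.py", line 16, in go
    T=R.from_matrix(np.array([[np.sin(yaw),np.cos(yaw),0],[-np.cos(yaw),np.sin(yaw),0],[0,0,-1]]).T.reshape(3,3).T)
  File "scipy/spatial/transform/_rotation.pyx", line 1143, in scipy.spatial.transform._rotation.Rotation.from_matrix
ValueError: Non-positive determinant (left-handed or null coordinate frame) in rotation matrix 0: [[ 0.04997917  0.99875026  0.        ]
 [-0.99875026  0.04997917  0.        ]
 [ 0.          0.         -1.        ]].
```

```bash
python3 - <<'E'
s=open("h.py").read()
i=s.index("        T=");j=s.index("\n",i)
open("h.py","w").write(s[:i]+"c,n=np.cos(yaw),np.sin(yaw);T=R.from_matrix([[-n,c,0],[c,n,0],[0,0,-1]])".rjust(8+len("c,n=np.cos(yaw),np.sin(yaw);T=R.from_matrix([[-n,c,0],[c,n,0],[0,0,-1]])"))+s[j:])
E
python3 -c "from h import *;go(.479,.029,.2,0.05)"
```

```text
t 0.1 pos [ 0.1371 -0.5582  0.2557] F [-0.28 -0.27 -0.33] w 0.0854
shift cm [ 47.21 -48.87   5.63] rows 18.0 yaw now -1.33
turn [-1.00e-03 -1.00e-03 -1.38e+00]
```

>>> jog_arm(
  plan=[
    [0, 2.77, -2.89, 0.33, 0, 0, 0],
    [0, 2.77, -2.89, 0.33, 0, 0, 0],
    [0, 2.77, -2.89, 0.33, 0, 0, 0],
    [0, 2.77, -2.89, 0.33, 0, 0, 0],
    [0, 2.77, -2.89, 0.33, 0, 0, 0],
  ],
  newtons=60,
)

```text
time_s: 0.52
position: [0.2375, -0.3832, 0.2393]
ee_rot: [0.993, 0.12, -0.0, -0.0]
force: [1.3, -0.4, -0.1]
gripper_width: 0.0855
grip_force: 0.0
```

>>> jog_arm(
  plan=[
    [0, 2.77, -2.89, 0.33, 0, 0, 0],
    [0, 2.77, -2.89, 0.33, 0, 0, 0],
    [0, 2.77, -2.89, 0.33, 0, 0, 0],
    [0, 2.77, -2.89, 0.33, 0, 0, 0],
    [0, 2.77, -2.89, 0.33, 0, 0, 0],
  ],
)

```text
time_s: 0.93
position: [0.3375, -0.2098, 0.2232]
ee_rot: [0.993, 0.12, 0.0, 0.0]
force: [1.4, -0.5, 0.5]
gripper_width: 0.0856
grip_force: 0.0
```

>>> jog_arm(
  plan=[
    [0, 2.77, -2.89, 0.33, 0, 0, 0],
    [0, 2.77, -2.89, 0.33, 0, 0, 0],
    [0, 2.77, -2.89, 0.33, 0, 0, 0],
    [0, 2.77, -2.89, 0.33, 0, 0, 0],
    [0, 2.77, -2.89, 0.33, 0, 0, 0],
  ],
)

```text
time_s: 1.35
position: [0.4376, -0.0361, 0.2067]
ee_rot: [0.993, 0.12, 0.0, 0.0]
force: [1.1, -1.4, 0.1]
gripper_width: 0.085
grip_force: 0.0
```

>>> jog_arm(
  plan=[
    [0, 0, 0, 0, 0, 0, -0.12],
    [0, 0, 0, 0, 0, 0, -0.12],
    [0, 0, 0, 0, 0, 0, -0.12],
    [0, 0, 0, 0, 0, 0, -0.12],
    [0, 0, 0, 0, 0, 0, -0.12],
  ],
)

```text
time_s: 1.77
position: [0.4371, -0.0381, 0.2065]
ee_rot: [0.912, 0.411, -0.0, -0.0]
force: [0.4, 1.4, -0.1]
gripper_width: 0.0858
grip_force: 0.0
```

>>> jog_arm(
  plan=[
    [0, 0, 0, 0, 0, 0, -0.12],
    [0, 0, 0, 0, 0, 0, -0.12],
    [0, 0, 0, 0, 0, 0, -0.12],
    [0, 0, 0, 0, 0, 0, -0.12],
    [0, 0, 0, 0, 0, 0, -0.12],
  ],
)

```text
time_s: 2.18
position: [0.4371, -0.0383, 0.2066]
ee_rot: [0.75, 0.662, -0.0, -0.0]
force: [-0.1, -0.6, -0.1]
gripper_width: 0.0856
grip_force: 0.0
```

```bash
cat >> h.py <<'E'
import cv2
def wpix(p): # world -> wrist pixel
    m=imaging.camera_model("wrist");c=np.linalg.inv(m["pose"])@np.r_[p,1];r=np.hypot(c[0],c[1]);a=np.arctan2(r,c[2])
    return m["cx"]+m["fx"]*a*c[0]/r,m["cy"]+m["fy"]*a*c[1]/r
def wray(u,v,z):
    m=imaging.camera_model("wrist");P=m["pose"];a=np.array([(u-m["cx"])/m["fx"],(v-m["cy"])/m["fy"]]);r=np.hypot(*a)
    d=P[:3,:3]@np.r_[a/r*np.sin(r),np.cos(r)];o=P[:3,3];return (o+d*(z-o[2])/d[2])[:2]
E
python3 - <<'E'
from h import *
go(.479,.029,.2,0.05)
cv2.imwrite("pics/w1.png",imaging.grab_frame("wrist")[:,:,::-1]);print(wpix([.479,.029,.066]))
E
```

```text
t 2.18 pos [ 0.4371 -0.0383  0.2066] F [-0.07 -0.65 -0.14] w 0.0856
shift cm [7.19 3.33 0.66] rows 2.0 yaw now -0.124
turn [-0.001 -0.    -0.174]
(np.float64(361.3790840951675), np.float64(115.05092762599459))
```

View pics/w1.png

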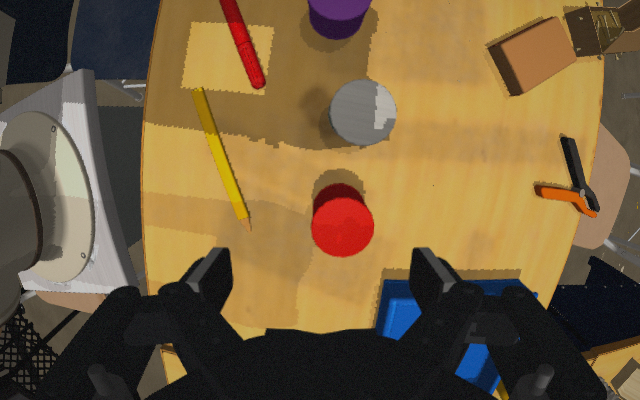

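The wrist view shows the near tin's lid at about (363,113), within 2 px of the prediction. I'll approach it and grasp.

```bash
python3 -c "
from h import *
p=wray(363,113,.066);print(p);go((p[0]+.479)/2,(p[1]+.029)/2,.2)"
```

```text
[0.48053716 0.0305995 ]
t 2.23 pos [ 0.4371 -0.0382  0.2066] F [ 0.11 -1.02  0.25] w 0.0852
shift cm [7.25 3.46 0.66] rows 3.0 yaw now -0.114
```

>>> jog_arm(
  plan=[
    [0, 3.65, 1.7, 0.3, 0, 0, 0],
    [0, 3.65, 1.7, 0.3, 0, 0, 0],
    [0, 0, 0, 0, 0, 0, 0],
    [0, 0, 0, 0, 0, 0, 0],
  ],
)

```text
time_s: 2.57
position: [0.4806, 0.0311, 0.2001]
ee_rot: [0.752, 0.66, -0.0, -0.001]
force: [0.0, 0.0, -0.7]
gripper_width: 0.0856
grip_force: 0.0
```

```bash
python3 -c "
from h import *
go(.480,.0305,.047);print(wpix([.48,.0305,.066]))"
```

```text
t 2.57 pos [0.4806 0.0311 0.2001] F [ 0.04  0.02 -0.71] w 0.0856
shift cm [-0.06 -0.03 15.31] rows 4.0 yaw now -0.13
(np.float64(319.92514716978695), np.float64(201.02891445845248))
```

>>> jog_arm(
  plan=[
    [0, 0, 0, 3.5, 0, 0, 0],
    [0, 0, 0, 3.5, 0, 0, 0],
    [0, 0, 0, 3.5, 0, 0, 0],
    [0, 0, 0, 2.8, 0, 0, 0],
    [0, 0, 0, 2.0, 0, 0, 0],
  ],
)

```text
time_s: 2.98
position: [0.4789, 0.0289, 0.0453]
ee_rot: [0.753, 0.659, -0.001, -0.001]
force: [0.7, 0.4, -0.4]
gripper_width: 0.0856
grip_force: 0.0
```

>>> jog_arm(
  plan=[
    [1, 0, 0, 0, 0, 0, 0],
    [1, 0, 0, 0, 0, 0, 0],
    [1, 0, 0, 0, 0, 0, 0],
    [1, 0, 0, 0, 0, 0, 0],
    [1, 0, 0, 0, 0, 0, 0],
  ],
)

```text
time_s: 3.4
position: [0.4812, 0.0295, 0.0494]
ee_rot: [0.752, 0.659, 0.001, 0.001]
force: [-0.7, -1.4, 7.4]
gripper_width: 0.0549
grip_force: 64.3
```

>>> jog_arm(
  plan=[
    [1, 0, 0, 0, 0, 0, 0],
    [1, 0, 0, 0, 0, 0, 0],
    [1, 0, 0, 0, 0, 0, 0],
    [1, 0, 0, 0, 0, 0, 0],
    [1, 0, 0, 0, 0, 0, 0],
  ],
)

```text
time_s: 3.82
position: [0.4812, 0.0294, 0.0493]
ee_rot: [0.752, 0.66, 0.001, 0.001]
force: [-1.8, -1.2, 10.5]
gripper_width: 0.0553
grip_force: 64.4
```

>>> jog_arm(
  plan=[
    [1, 0, 0, -1, 0, 0, 0],
    [1, 0, 0, -2, 0, 0, 0],
    [1, 0, 0, -1, 0, 0, 0],
    [1, 0, 0, 0, 0, 0, 0],
    [1, 0, 0, 0, 0, 0, 0],
  ],
)

```text
time_s: 4.23
position: [0.4807, 0.0297, 0.0884]
ee_rot: [0.752, 0.66, 0.001, 0.001]
force: [-0.2, -0.1, -2.4]
gripper_width: 0.0552
grip_force: 63.9
```

>>> jog_arm(
  plan=[
    [1, 0, 0, 0, 0, 0, 0],
    [1, 0, 0, 0, 0, 0, 0],
    [1, 0, 0, 0, 0, 0, 0],
  ],
)

```text
time_s: 4.48
position: [0.4801, 0.0297, 0.0871]
ee_rot: [0.752, 0.66, -0.0, -0.0]
force: [-0.6, -0.5, -2.3]
gripper_width: 0.0552
grip_force: 63.9
```

>>> jog_arm(
  plan=[
    [1, 0, 0, 0, 0, 0, 0],
  ],
)

```text
time_s: 4.57
position: [0.4802, 0.0297, 0.0873]
ee_rot: [0.752, 0.66, -0.0, -0.0]
force: [0.4, -1.0, -1.0]
gripper_width: 0.0551
grip_force: 63.9
```

Lifting reads about 1–2 N, so this is the light tin. I'll put it back and fetch the far one.

>>> jog_arm(
  plan=[
    [1, 0, 0, 1.5, 0, 0, 0],
    [1, 0, 0, 1.5, 0, 0, 0],
    [1, 0, 0, 0.6, 0, 0, 0],
    [1, 0, 0, 0, 0, 0, 0],
    [1, 0, 0, 0, 0, 0, 0],
  ],
)

```text
time_s: 4.98
position: [0.4804, 0.0297, 0.0519]
ee_rot: [0.752, 0.66, -0.0, -0.0]
force: [0.2, 0.4, -0.9]
gripper_width: 0.055
grip_force: 63.9
```

>>> jog_arm(
  plan=[
    [1, 0, 0, 0.1, 0, 0, 0],
    [1, 0, 0, 0, 0, 0, 0],
  ],
)

```text
time_s: 5.15
position: [0.4807, 0.0297, 0.0514]
ee_rot: [0.752, 0.66, 0.0, 0.0]
force: [0.1, 0.3, -1.5]
gripper_width: 0.0546
grip_force: 63.9
```

>>> jog_arm(
  plan=[
    [1, 0, 0, 0.1, 0, 0, 0],
    [1, 0, 0, 0.1, 0, 0, 0],
    [1, 0, 0, 0, 0, 0, 0],
    [1, 0, 0, 0, 0, 0, 0],
  ],
)

```text
time_s: 5.48
position: [0.4806, 0.0297, 0.0494]
ee_rot: [0.752, 0.66, 0.0, 0.0]
force: [-2.2, 0.4, 4.8]
gripper_width: 0.0548
grip_force: 64.4
```

>>> jog_arm(
  plan=[
    [0, 0, 0, 0, 0, 0, 0],
    [0, 0, 0, 0, 0, 0, 0],
    [0, 0, 0, 0, 0, 0, 0],
    [0, 0, 0, 0, 0, 0, 0],
    [0, 0, 0, 0, 0, 0, 0],
  ],
)

```text
time_s: 5.9
position: [0.4804, 0.0297, 0.0488]
ee_rot: [0.752, 0.66, 0.0, -0.0]
force: [-0.6, 0.7, 0.4]
gripper_width: 0.0854
grip_force: 0.0
```

>>> jog_arm(
  plan=[
    [0, 0, 0, 0, 0, 0, 0],
    [0, 0, 0, -3, 0, 0, 0],
    [0, 0, 0, -4, 0, 0, 0],
    [0, 0, 0, -4, 0, 0, 0],
    [0, 0, 0, -4, 0, 0, 0],
  ],
)

```text
time_s: 6.32
position: [0.4799, 0.0297, 0.2006]
ee_rot: [0.752, 0.66, -0.0, -0.0]
force: [0.1, 0.4, -1.1]
gripper_width: 0.0854
grip_force: 0.0
```

```bash
python3 -c "
from h import *
go(.54,.20,.2,1.2)"
```

```text
t 6.32 pos [0.4799 0.0297 0.2006] F [ 0.13  0.37 -1.14] w 0.0854
shift cm [17.66  3.75  0.06] rows 5.0 yaw now -0.13
turn [-0.   -0.   -1.33]
```

>>> jog_arm(
  plan=[
    [0, 3.53, 0.75, 0, 0, 0, 0],
    [0, 3.53, 0.75, 0, 0, 0, 0],
    [0, 3.53, 0.75, 0, 0, 0, 0],
    [0, 3.53, 0.75, 0, 0, 0, 0],
    [0, 3.53, 0.75, 0, 0, 0, 0],
  ],
)

```text
time_s: 6.73
position: [0.5407, 0.2016, 0.1989]
ee_rot: [0.752, 0.66, 0.0, 0.0]
force: [0.6, -0.2, 0.3]
gripper_width: 0.0851
grip_force: 0.0
```

>>> jog_arm(
  plan=[
    [0, 0, 0, 0, 0, 0, -0.12],
    [0, 0, 0, 0, 0, 0, -0.12],
    [0, 0, 0, 0, 0, 0, -0.12],
    [0, 0, 0, 0, 0, 0, -0.12],
    [0, 0, 0, 0, 0, 0, -0.12],
  ],
)

```text
time_s: 7.15
position: [0.5404, 0.1999, 0.1987]
ee_rot: [0.52, 0.854, -0.0, -0.0]
force: [-0.7, -0.3, -0.5]
gripper_width: 0.0849
grip_force: 0.0
```

>>> jog_arm(
  plan=[
    [0, 0, 0, 0, 0, 0, -0.12],
    [0, 0, 0, 0, 0, 0, -0.12],
    [0, 0, 0, 0, 0, 0, -0.12],
    [0, 0, 0, 0, 0, 0, -0.12],
    [0, 0, 0, 0, 0, 0, -0.12],
  ],
)

```text
time_s: 7.57
position: [0.5404, 0.1998, 0.1987]
ee_rot: [0.245, 0.97, -0.0, -0.0]
force: [0.4, 0.4, 0.1]
gripper_width: 0.0855
grip_force: 0.0
```

>>> jog_arm(
  plan=[
    [0, 0, 0, 0, 0, 0, -0.12],
    [0, 0, 0, 0, 0, 0, 0],
    [0, 0, 0, 0, 0, 0, 0],
  ],
)

```text
time_s: 7.82
position: [0.5404, 0.1998, 0.1987]
ee_rot: [0.191, 0.982, 0.0, -0.0]
force: [0.5, -0.1, -0.2]
gripper_width: 0.0853
grip_force: 0.0
```

```bash
python3 - <<'E'
from h import *
go(.5965,.251,.2)
cv2.imwrite("pics/w2.png",imaging.grab_frame("wrist")[:,:,::-1]);print(wpix([.5965,.251,.066]))
E
```

```text
t 7.82 pos [0.5404 0.1998 0.1987] F [ 0.48 -0.15 -0.23] w 0.0853
shift cm [-3.28  6.85 -0.13] rows 2.0 yaw now 1.186
(np.float64(397.63331266277174), np.float64(236.42965002833918))
```

View pics/w2.png

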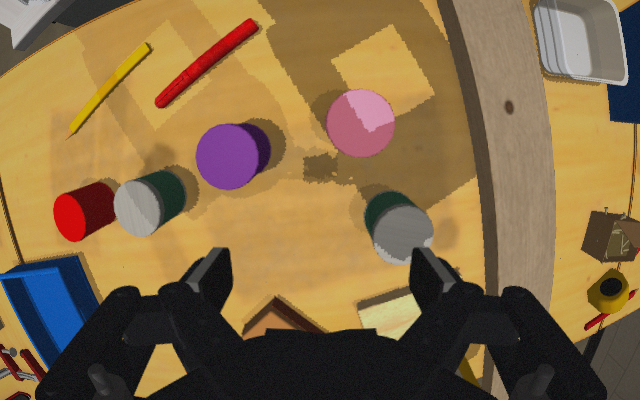

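The far lid is centred near (402,234), against a prediction of (398,236). It's clear of the pink tin.

```bash
python3 -c "
from h import *
p=wray(402,234,.066);print(p);go(*p,.2)"
```

```text
[0.59587239 0.25541745]
t 7.87 pos [0.5405 0.1998 0.1988] F [-0.19  0.22  0.75] w 0.0854
shift cm [-3.04  7.24 -0.12] rows 2.0 yaw now 1.185
```

>>> jog_arm(
  plan=[
    [0, -1.6, 3.5, 0, 0, 0, 0],
    [0, -1.6, 3.5, 0, 0, 0, 0],
    [0, 0, 0, 0, 0, 0, 0],
    [0, 0, 0, 0, 0, 0, 0],
  ],
)

```text
time_s: 8.2
position: [0.5967, 0.2538, 0.1975]
ee_rot: [0.19, 0.982, -0.0, -0.001]
force: [1.0, -0.4, -0.8]
gripper_width: 0.0855
grip_force: 0.0
```

```bash
python3 - <<'E'
from h import *
go(.5975,.2525,.047)
im=imaging.grab_frame("wrist")[:,:,::-1]
cv2.imwrite("pics/w3.png",im[120:320,160:480].repeat(2,0).repeat(2,1));print(wpix([.5975,.2525,.066]))
E
```

```text
t 8.2 pos [0.5967 0.2538 0.1975] F [ 1.03 -0.35 -0.76] w 0.0855
shift cm [-0.15 -0.08 15.05] rows 4.0 yaw now 1.188
(np.float64(320.56837063108185), np.float64(202.7668945192264))
```

View pics/w3.png

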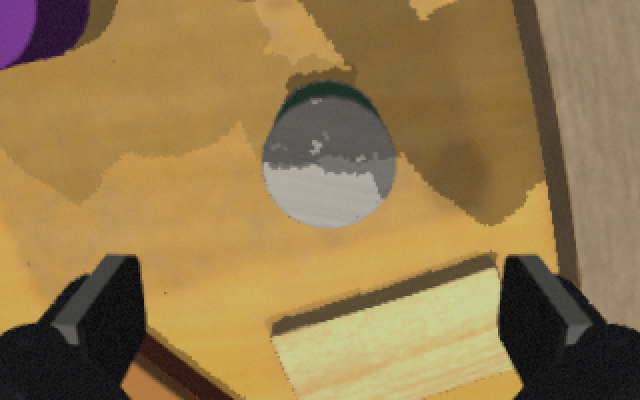

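The lid centre is at about (325,201) in full-image pixels, which is roughly 2.5 mm further along the tool's y. I'll correct for that, then descend and grip.

>>> jog_arm(
  plan=[
    [0, 0, 0.25, 3.5, 0, 0, 0],
    [0, 0, 0, 3.5, 0, 0, 0],
    [0, 0, 0, 3.5, 0, 0, 0],
    [0, 0, 0, 2.6, 0, 0, 0],
    [0, 0, 0, 1.9, 0, 0, 0],
  ],
)

```text
time_s: 8.67
position: [0.5956, 0.2542, 0.0467]
ee_rot: [0.191, 0.982, -0.0, -0.001]
force: [-0.9, 0.4, 0.3]
gripper_width: 0.0855
grip_force: 0.0
```

>>> jog_arm(
  plan=[
    [1, 0, 0, 0, 0, 0, 0],
    [1, 0, 0, 0, 0, 0, 0],
    [1, 0, 0, 0, 0, 0, 0],
    [1, 0, 0, 0, 0, 0, 0],
    [1, 0, 0, 0, 0, 0, 0],
  ],
  newtons=80,
)

```text
time_s: 9.08
position: [0.5979, 0.2554, 0.0512]
ee_rot: [0.189, 0.982, 0.001, 0.001]
force: [-1.1, -0.1, 9.7]
gripper_width: 0.0546
grip_force: 86.5
```

>>> jog_arm(
  plan=[
    [1, 0, 0, 0, 0, 0, 0],
    [1, 0, 0, 0, 0, 0, 0],
    [1, 0, 0, 0, 0, 0, 0],
    [1, 0, 0, 0, 0, 0, 0],
  ],
)

```text
time_s: 9.42
position: [0.598, 0.2554, 0.0512]
ee_rot: [0.189, 0.982, 0.001, 0.001]
force: [-1.5, -0.2, 8.9]
gripper_width: 0.0545
grip_force: 86.4
```

>>> jog_arm(
  plan=[
    [1, 0, 0, -1, 0, 0, 0],
    [1, 0, 0, -2, 0, 0, 0],
    [1, 0, 0, -1, 0, 0, 0],
    [1, 0, 0, 0, 0, 0, 0],
    [1, 0, 0, 0, 0, 0, 0],
  ],
)

```text
time_s: 9.83
position: [0.5973, 0.2553, 0.0894]
ee_rot: [0.189, 0.982, 0.0, 0.001]
force: [0.4, -0.6, -6.1]
gripper_width: 0.0544
grip_force: 86.3
```

>>> jog_arm(
  plan=[
    [1, 0, 0, 0, 0, 0, 0],
    [1, 0, 0, 0, 0, 0, 0],
    [1, 0, 0, 0, 0, 0, 0],
  ],
)

```text
time_s: 10.08
position: [0.5967, 0.2551, 0.0879]
ee_rot: [0.189, 0.982, -0.0, -0.001]
force: [0.3, -0.3, -6.4]
gripper_width: 0.0544
grip_force: 86.3
```

It reads 6.4 N, so this is the heavy tin. I'll lift it and carry it to the tote.

>>> jog_arm(
  plan=[
    [1, 0, 0, -2, 0, 0, 0],
    [1, 0, 0, -3.5, 0, 0, 0],
    [1, 0, 0, -3.5, 0, 0, 0],
    [1, 0, 0, -1.5, 0, 0, 0],
    [1, 0, 0, 0, 0, 0, 0],
  ],
)

```text
time_s: 10.5
position: [0.5983, 0.2556, 0.1978]
ee_rot: [0.189, 0.982, 0.001, 0.003]
force: [0.7, 0.4, -6.2]
gripper_width: 0.0543
grip_force: 87.6
```

```bash
python3 -c "
from h import *
go(.574,-.283,.19)"
```

```text
t 10.5 pos [0.5983 0.2556 0.1978] F [ 0.75  0.37 -6.18] w 0.0543
shift cm [-17.76 -50.91   0.67] rows 14.0 yaw now 1.19
```

>>> jog_arm(
  plan=[
    [1, -0.66, -1.89, 0, 0, 0, 0],
    [1, -1.09, -3.12, 0, 0, 0, 0],
    [1, -1.15, -3.3, 0, 0, 0, 0],
    [1, -1.15, -3.3, 0, 0, 0, 0],
    [1, -1.15, -3.3, 0, 0, 0, 0],
  ],
)

```text
time_s: 10.92
position: [0.589, 0.0961, 0.1915]
ee_rot: [0.189, 0.982, -0.0, -0.001]
force: [0.8, -0.2, -6.5]
gripper_width: 0.0543
grip_force: 87.8
```

>>> jog_arm(
  plan=[
    [1, -1.15, -3.3, 0, 0, 0, 0],
    [1, -1.15, -3.3, 0, 0, 0, 0],
    [1, -1.15, -3.3, 0, 0, 0, 0],
    [1, -1.15, -3.3, 0, 0, 0, 0],
    [1, -1.15, -3.3, 0, 0, 0, 0],
  ],
)

```text
time_s: 11.33
position: [0.5811, -0.0786, 0.1916]
ee_rot: [0.189, 0.982, 0.0, -0.001]
force: [-0.0, 1.0, -7.5]
gripper_width: 0.054
grip_force: 87.8
```

>>> jog_arm(
  plan=[
    [1, -1.15, -3.3, 0, 0, 0, 0],
    [1, -1.15, -3.3, 0, 0, 0, 0],
    [1, -1.15, -3.3, 0, 0, 0, 0],
    [1, -1.15, -3.3, 0, 0, 0, 0],
    [1, -1.09, -3.12, 0, 0, 0, 0],
  ],
)

```text
time_s: 11.75
position: [0.5733, -0.2514, 0.1915]
ee_rot: [0.189, 0.982, 0.0, -0.001]
force: [0.9, 1.2, -6.4]
gripper_width: 0.0539
grip_force: 87.8
```

>>> jog_arm(
  plan=[
    [1, -0.66, -1.89, 0, 0, 0, 0],
    [1, -0.43, -1.23, 0, 0, 0, 0],
    [1, 0, 0, 0, 0, 0, 0],
    [1, 0, 0, 0, 0, 0, 0],
    [1, 0, 0, 0, 0, 0, 0],
  ],
)

```text
time_s: 12.17
position: [0.5727, -0.2817, 0.1928]
ee_rot: [0.189, 0.982, 0.0, -0.001]
force: [-0.0, -0.1, -6.6]
gripper_width: 0.0542
grip_force: 88.1
```

```bash
python3 - <<'E'
from h import *
go(.574,-.283,.0572)
cv2.imwrite("pics/w4.png",imaging.grab_frame("wrist")[:,:,::-1])
E
```

```text
t 12.17 pos [ 0.5727 -0.2817  0.1928] F [-0.04 -0.13 -6.65] w 0.0542
shift cm [-0.19 -0.08 13.56] rows 4.0 yaw now 1.191
```

View pics/w4.png

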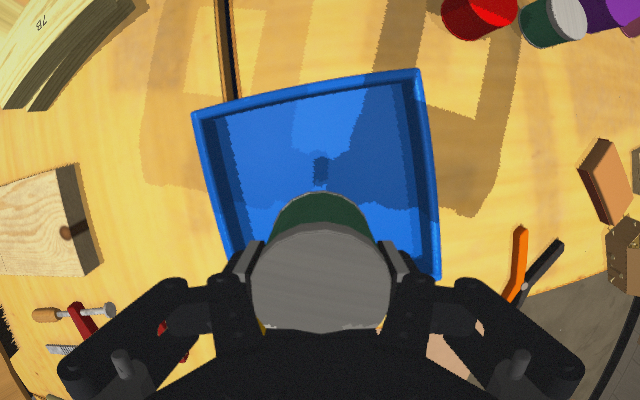

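The tin is held upright and centred over the tote. I'll lower it until it touches.

>>> jog_arm(
  plan=[
    [1, -0.1, 0, 2, 0, 0, 0],
    [1, 0, 0, 3.2, 0, 0, 0],
    [1, 0, 0, 3.2, 0, 0, 0],
    [1, 0, 0, 3, 0, 0, 0],
    [1, 0, 0, 1.4, 0, 0, 0],
  ],
)

```text
time_s: 12.63
position: [0.5725, -0.281, 0.0617]
ee_rot: [0.189, 0.982, 0.001, -0.002]
force: [-0.1, -0.2, -8.0]
gripper_width: 0.0545
grip_force: 88.0
```

>>> jog_arm(
  plan=[
    [1, 0, 0, 0.2, 0, 0, 0],
    [1, 0, 0, 0, 0, 0, 0],
    [1, 0, 0, 0, 0, 0, 0],
    [1, 0, 0, 0, 0, 0, 0],
  ],
)

```text
time_s: 12.97
position: [0.5745, -0.2832, 0.0656]
ee_rot: [0.189, 0.982, -0.0, 0.001]
force: [-0.4, -0.2, -5.9]
gripper_width: 0.0542
grip_force: 88.0
```

>>> jog_arm(
  plan=[
    [1, 0, 0, 0.15, 0, 0, 0],
    [1, 0, 0, 0, 0, 0, 0],
    [1, 0, 0, 0, 0, 0, 0],
  ],
)

```text
time_s: 13.22
position: [0.5738, -0.2832, 0.0628]
ee_rot: [0.189, 0.982, -0.0, 0.0]
force: [0.5, -0.8, -6.8]
gripper_width: 0.054
grip_force: 88.1
```

>>> jog_arm(
  plan=[
    [1, 0, 0, 0.1, 0, 0, 0],
    [1, 0, 0, 0, 0, 0, 0],
    [1, 0, 0, 0, 0, 0, 0],
  ],
)

```text
time_s: 13.47
position: [0.5736, -0.2831, 0.0613]
ee_rot: [0.189, 0.982, 0.0, -0.0]
force: [-0.0, 0.7, -6.3]
gripper_width: 0.0544
grip_force: 88.1
```

>>> jog_arm(
  plan=[
    [1, 0, 0, 0.3, 0, 0, 0],
    [1, 0, 0, 0, 0, 0, 0],
    [1, 0, 0, 0, 0, 0, 0],
  ],
)

```text
time_s: 13.72
position: [0.5735, -0.283, 0.058]
ee_rot: [0.189, 0.982, 0.0, -0.0]
force: [-0.5, -0.2, -6.3]
gripper_width: 0.0542
grip_force: 88.1
```

>>> jog_arm(
  plan=[
    [1, 0, 0, 0.15, 0, 0, 0],
    [1, 0, 0, 0, 0, 0, 0],
    [1, 0, 0, 0, 0, 0, 0],
  ],
)

```text
time_s: 13.97
position: [0.5738, -0.2832, 0.0572]
ee_rot: [0.189, 0.982, -0.0, 0.0]
force: [-1.7, 0.6, 0.2]
gripper_width: 0.0545
grip_force: 88.7
```

Contact. I'll release and back off, then head for the light tin.

>>> jog_arm(
  plan=[
    [0, 0, 0, 0, 0, 0, 0],
    [0, 0, 0, 0, 0, 0, 0],
    [0, 0, 0, 0, 0, 0, 0],
    [0, 0, 0, 0, 0, 0, 0],
    [0, 0, 0, 0, 0, 0, 0],
  ],
  newtons=60,
)

```text
time_s: 14.38
position: [0.5737, -0.2831, 0.0569]
ee_rot: [0.189, 0.982, 0.0, 0.0]
force: [-0.6, -0.4, -0.1]
gripper_width: 0.0852
grip_force: 0.0
```

>>> jog_arm(
  plan=[
    [0, 0, 0, -2, 0, 0, 0],
    [0, 0, 0, -3.5, 0, 0, 0],
    [0, 0, 0, -3.5, 0, 0, 0],
    [0, 0, 0, -3.5, 0, 0, 0],
    [0, 0, 0, -2, 0, 0, 0],
  ],
)

```text
time_s: 14.8
position: [0.5742, -0.2834, 0.2061]
ee_rot: [0.189, 0.982, -0.001, 0.002]
force: [0.2, -0.3, 0.7]
gripper_width: 0.0856
grip_force: 0.0
```

>>> jog_arm(
  plan=[
    [0, 0, 0, 0, 0, 0, 0],
    [0, 0, 0, 0, 0, 0, 0],
    [0, 0, 0, 0, 0, 0, 0],
  ],
)

```text
time_s: 15.05
position: [0.5734, -0.283, 0.201]
ee_rot: [0.189, 0.982, 0.0, -0.0]
force: [0.3, 0.0, 0.8]
gripper_width: 0.0856
grip_force: 0.0
```

```bash
python3 - <<'E'
from h import *
go(.48,.0297,.2,-.13)
im=imaging.grab_frame("wrist")[:,:,::-1]
cv2.imwrite("pics/w5.png",im[100:300,160:480].repeat(2,0).repeat(2,1));print(wpix([.5738,-.2832,.072]))
for z in (.072,): np.save("m.npy",imaging.camera_model("wrist")["pose"])
E
```

```text
t 15.05 pos [ 0.5734 -0.283   0.201 ] F [0.3  0.02 0.75] w 0.0856
shift cm [20.3  25.56  0.12] rows 9.0 yaw now 1.19
turn [-0.00e+00 -1.00e-03  1.32e+00]
(np.float64(320.2908480390535), np.float64(202.84609921123945))
```

View pics/w5.png

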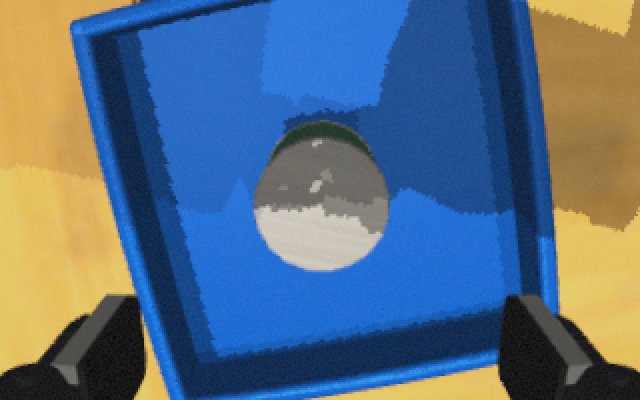

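The heavy tin stands upright and released. Its lid is at about (320.8,202) against (320.3,202.8) predicted, so it sits within 1 mm of (0.574,-0.283). Next is the light tin.

>>> jog_arm(
  plan=[
    [0, 2.26, 2.84, 0, 0, 0, 0],
    [0, 2.26, 2.84, 0, 0, 0, 0],
    [0, 2.26, 2.84, 0, 0, 0, 0],
    [0, 2.26, 2.84, 0, 0, 0, 0],
    [0, 2.26, 2.84, 0, 0, 0, 0],
  ],
)

```text
time_s: 15.52
position: [0.5203, -0.1078, 0.2005]
ee_rot: [0.189, 0.982, 0.0, -0.001]
force: [1.0, -0.1, -0.4]
gripper_width: 0.0855
grip_force: 0.0
```

>>> jog_arm(
  plan=[
    [0, 2.26, 2.84, 0, 0, 0, 0],
    [0, 2.26, 2.84, 0, 0, 0, 0],
    [0, 2.26, 2.84, 0, 0, 0, 0],
    [0, 2.26, 2.84, 0, 0, 0, 0],
    [0, 0, 0, 0, 0, 0, 0.12],
  ],
)

```text
time_s: 15.93
position: [0.4777, 0.0344, 0.201]
ee_rot: [0.245, 0.97, 0.001, -0.001]
force: [0.3, -1.3, 0.2]
gripper_width: 0.0853
grip_force: 0.0
```

>>> jog_arm(
  plan=[
    [0, 0, 0, 0, 0, 0, 0.12],
    [0, 0, 0, 0, 0, 0, 0.12],
    [0, 0, 0, 0, 0, 0, 0.12],
    [0, 0, 0, 0, 0, 0, 0.12],
    [0, 0, 0, 0, 0, 0, 0.12],
  ],
)

```text
time_s: 16.35
position: [0.4794, 0.0299, 0.2007]
ee_rot: [0.526, 0.851, -0.0, -0.001]
force: [0.4, 0.7, -0.8]
gripper_width: 0.0853
grip_force: 0.0
```

>>> jog_arm(
  plan=[
    [0, 0, 0, 0, 0, 0, 0.12],
    [0, 0, 0, 0, 0, 0, 0.12],
    [0, 0, 0, 0, 0, 0, 0.12],
    [0, 0, 0, 0, 0, 0, 0.12],
    [0, 0, 0, 0, 0, 0, 0.12],
  ],
)

```text
time_s: 16.77
position: [0.4794, 0.0298, 0.2007]
ee_rot: [0.754, 0.657, -0.001, -0.001]
force: [0.5, 0.7, 0.1]
gripper_width: 0.0852
grip_force: 0.0
```

>>> jog_arm(
  plan=[
    [0, 0, 0, 0, 0, 0, 0],
    [0, 0, 0, 0, 0, 0, 0],
    [0, 0, 0, 0, 0, 0, 0],
  ],
)

```text
time_s: 17.02
position: [0.4797, 0.0298, 0.2013]
ee_rot: [0.75, 0.661, -0.0, -0.0]
force: [-0.2, -0.2, 0.8]
gripper_width: 0.0855
grip_force: 0.0
```

```bash
python3 - <<'E'
from h import *
go(.4806,.0297,.2,-.13)
im=imaging.grab_frame("wrist")[:,:,::-1]
cv2.imwrite("pics/w6.png",im[100:300,160:480].repeat(2,0).repeat(2,1));print(wpix([.4806,.0297,.066]))
E
```

```text
t 17.02 pos [0.4797 0.0298 0.2013] F [-0.2  -0.19  0.79] w 0.0855
shift cm [0.   0.09 0.13] rows 1.0 yaw now -0.126
turn [-0.001 -0.     0.004]
(np.float64(321.5087047877096), np.float64(199.8942007636642))
```

View pics/w6.png

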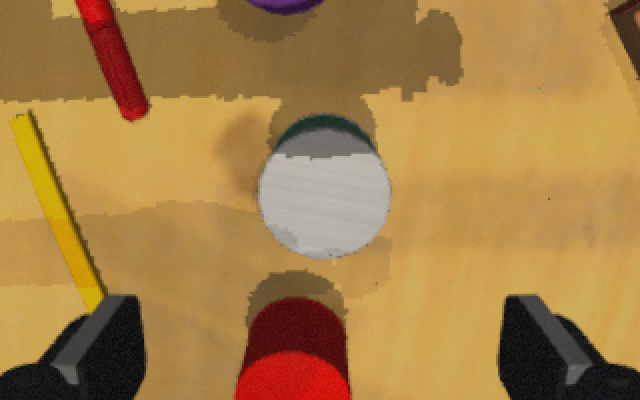

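The lid is at about (322.5,196.5), some 2.5 mm further along the tool's x. I'll shift by that, then descend and grip.

>>> jog_arm(
  plan=[
    [0, 0.25, 0.1, 3.5, 0, 0, 0],
    [0, 0, 0, 3.5, 0, 0, 0],
    [0, 0, 0, 3.5, 0, 0, 0],
    [0, 0, 0, 2.8, 0, 0, 0],
    [0, 0, 0, 2.0, 0, 0, 0],
  ],
)

```text
time_s: 17.48
position: [0.4799, 0.0323, 0.0461]
ee_rot: [0.751, 0.661, -0.001, -0.001]
force: [0.1, -0.3, 0.2]
gripper_width: 0.0853
grip_force: 0.0
```

>>> jog_arm(
  plan=[
    [0, 0, 0, 0, 0, 0, 0],
    [1, 0, 0, 0, 0, 0, 0],
    [1, 0, 0, 0, 0, 0, 0],
    [1, 0, 0, 0, 0, 0, 0],
    [1, 0, 0, 0, 0, 0, 0],
  ],
)

```text
time_s: 17.9
position: [0.4821, 0.0321, 0.0508]
ee_rot: [0.751, 0.66, 0.001, 0.001]
force: [-2.4, -0.1, 7.7]
gripper_width: 0.0551
grip_force: 63.3
```

>>> jog_arm(
  plan=[
    [1, 0, 0, 0, 0, 0, 0],
    [1, 0, 0, 0, 0, 0, 0],
    [1, 0, 0, 0, 0, 0, 0],
    [1, 0, 0, 0, 0, 0, 0],
    [1, 0, 0, 0, 0, 0, 0],
  ],
)

```text
time_s: 18.32
position: [0.4821, 0.0321, 0.0508]
ee_rot: [0.751, 0.66, 0.001, 0.001]
force: [-1.6, -0.0, 7.1]
gripper_width: 0.0546
grip_force: 63.3
```

>>> jog_arm(
  plan=[
    [1, 0, 0, -2, 0, 0, 0],
    [1, 0, 0, -3.5, 0, 0, 0],
    [1, 0, 0, -3.5, 0, 0, 0],
    [1, 0, 0, -3.5, 0, 0, 0],
    [1, 0, 0, -2.5, 0, 0, 0],
  ],
)

```text
time_s: 18.73
position: [0.4816, 0.0321, 0.2036]
ee_rot: [0.751, 0.66, 0.002, 0.002]
force: [1.6, -0.3, -0.9]
gripper_width: 0.0548
grip_force: 64.1
```

```bash
python3 -c "
from h import *
go(.5738,-.2830,.2)"
```

```text
t 18.73 pos [0.4816 0.0321 0.2036] F [ 1.57 -0.25 -0.89] w 0.0548
shift cm [-30.06  13.21   0.42] rows 9.0 yaw now -0.129
```

>>> jog_arm(
  plan=[
    [1, -1.83, 0.8, 0, 0, 0, 0],
    [1, -3.02, 1.33, 0, 0, 0, 0],
    [1, -3.02, 1.33, 0, 0, 0, 0],
    [1, -3.02, 1.33, 0, 0, 0, 0],
    [1, -3.02, 1.33, 0, 0, 0, 0],
  ],
)

```text
time_s: 19.15
position: [0.5242, -0.1153, 0.2006]
ee_rot: [0.751, 0.66, 0.001, 0.001]
force: [0.7, 0.8, -2.0]
gripper_width: 0.0549
grip_force: 64.3
```

>>> jog_arm(
  plan=[
    [1, -3.02, 1.33, 0, 0, 0, 0],
    [1, -3.02, 1.33, 0, 0, 0, 0],
    [1, -3.02, 1.33, 0, 0, 0, 0],
    [1, -3.02, 1.33, 0, 0, 0, 0],
    [1, -2.56, 1.13, 0, 0, 0, 0],
  ],
)

```text
time_s: 19.57
position: [0.5691, -0.2695, 0.2004]
ee_rot: [0.752, 0.66, 0.0, 0.001]
force: [-0.2, 0.3, -0.8]
gripper_width: 0.0548
grip_force: 64.3
```

>>> jog_arm(
  plan=[
    [1, -1.46, 0.64, 0, 0, 0, 0],
    [1, 0, 0, 0, 0, 0, 0],
    [1, 0, 0, 0, 0, 0, 0],
    [1, 0, 0, 0, 0, 0, 0],
    [1, 0, 0, 0, 0, 0, 0],
  ],
)

```text
time_s: 19.98
position: [0.5732, -0.2817, 0.1996]
ee_rot: [0.751, 0.66, 0.0, 0.0]
force: [0.8, -0.3, -1.4]
gripper_width: 0.0548
grip_force: 64.3
```

```bash
python3 -c "
from h import *
go(.5738,-.2830,.1228)"
```

```text
t 19.98 pos [ 0.5732 -0.2817  0.1996] F [ 0.8  -0.29 -1.38] w 0.0548
shift cm [-0.12  0.07  7.68] rows 2.0 yaw now -0.129
```

>>> jog_arm(
  plan=[
    [1, -0.12, 0.06, 1.8, 0, 0, 0],
    [1, 0, 0, 2.4, 0, 0, 0],
    [1, 0, 0, 2.0, 0, 0, 0],
    [1, 0, 0, 0.8, 0, 0, 0],
    [1, 0, 0, 0, 0, 0, 0],
  ],
)

```text
time_s: 20.4
position: [0.5731, -0.2828, 0.1274]
ee_rot: [0.751, 0.66, -0.0, -0.001]
force: [-0.0, 1.0, -0.8]
gripper_width: 0.0547
grip_force: 64.3
```

>>> jog_arm(
  plan=[
    [1, 0, 0, 0, 0, 0, 0],
    [1, 0, 0, 0, 0, 0, 0],
    [1, 0, 0, 0, 0, 0, 0],
  ],
)

```text
time_s: 20.65
position: [0.5742, -0.284, 0.1304]
ee_rot: [0.751, 0.66, 0.0, 0.001]
force: [-0.7, -1.0, -1.8]
gripper_width: 0.0548
grip_force: 64.3
```

```bash
python3 -c "
from h import *
go(.5738,-.2830,.1228)
im=imaging.grab_frame('side')[:,:,::-1];c=im[60:220,270:430];cv2.imwrite('pics/s2.png',cv2.resize(c,None,fx=3.75,fy=3.75,interpolation=cv2.INTER_CUBIC))"
```

```text
t 20.65 pos [ 0.5742 -0.284   0.1304] F [-0.74 -1.04 -1.78] w 0.0548
shift cm [ 0.1  -0.05  0.76] rows 1.0 yaw now -0.13
```

View pics/s2.png

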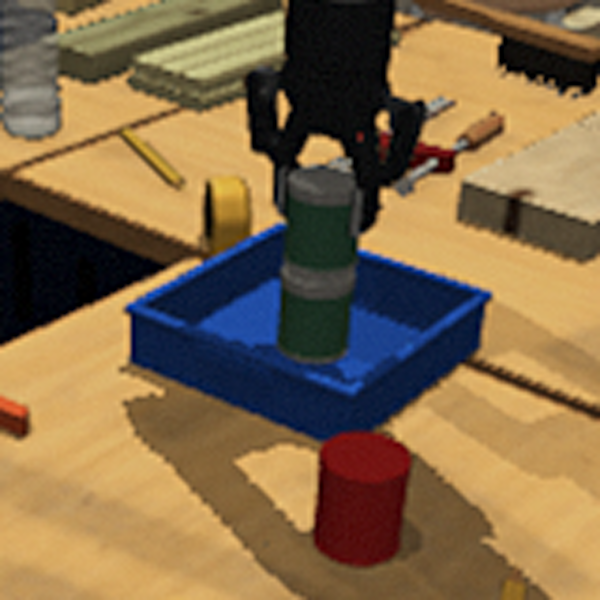

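The side view shows the light tin directly above the heavy one, both upright. I'll lower the rest of the way.

>>> jog_arm(
  plan=[
    [1, 0, 0, 0.3, 0, 0, 0],
    [1, 0, 0, 0.2, 0, 0, 0],
    [1, 0, 0, 0, 0, 0, 0],
    [1, 0, 0, 0, 0, 0, 0],
    [1, 0, 0, 0, 0, 0, 0],
  ],
)

```text
time_s: 21.12
position: [0.5737, -0.2838, 0.1238]
ee_rot: [0.752, 0.66, 0.0, -0.0]
force: [-0.4, -0.6, -0.4]
gripper_width: 0.0547
grip_force: 64.3
```

>>> jog_arm(
  plan=[
    [1, 0, 0, 0.1, 0, 0, 0],
    [1, 0, 0, 0, 0, 0, 0],
    [1, 0, 0, 0, 0, 0, 0],
  ],
)

```text
time_s: 21.37
position: [0.5737, -0.2839, 0.1229]
ee_rot: [0.752, 0.66, 0.0, 0.0]
force: [1.7, -0.8, -0.4]
gripper_width: 0.0547
grip_force: 64.3
```

>>> jog_arm(
  plan=[
    [1, 0, 0, 0.1, 0, 0, 0],
    [1, 0, 0, 0, 0, 0, 0],
    [1, 0, 0, 0, 0, 0, 0],
  ],
)

```text
time_s: 21.62
position: [0.5738, -0.284, 0.1228]
ee_rot: [0.752, 0.66, 0.0, 0.0]
force: [-4.1, 1.5, 11.2]
gripper_width: 0.0545
grip_force: 65.4
```

>>> jog_arm(
  plan=[
    [1, 0, 0, -0.06, 0, 0, 0],
    [1, 0, 0, 0, 0, 0, 0],
    [1, 0, 0, 0, 0, 0, 0],
  ],
)

```text
time_s: 21.87
position: [0.5738, -0.2839, 0.1228]
ee_rot: [0.752, 0.66, 0.0, 0.0]
force: [-2.3, 0.6, 6.6]
gripper_width: 0.0546
grip_force: 64.9
```

>>> jog_arm(
  plan=[
    [0, 0, 0, 0, 0, 0, 0],
    [0, 0, 0, 0, 0, 0, 0],
    [0, 0, 0, 0, 0, 0, 0],
    [0, 0, 0, 0, 0, 0, 0],
    [0, 0, 0, 0, 0, 0, 0],
  ],
)

```text
time_s: 22.28
position: [0.5736, -0.2838, 0.1223]
ee_rot: [0.752, 0.66, -0.0, -0.0]
force: [0.6, 0.2, -0.0]
gripper_width: 0.0851
grip_force: 0.0
```

>>> jog_arm(
  plan=[
    [0, 0, 0, -1, 0, 0, 0],
    [0, 0, 0, -2, 0, 0, 0],
    [0, 0, 0, -3, 0, 0, 0],
    [0, 0, 0, -3, 0, 0, 0],
    [0, 0, 0, -2, 0, 0, 0],
  ],
)

```text
time_s: 22.7
position: [0.5739, -0.2839, 0.2363]
ee_rot: [0.752, 0.66, 0.0, 0.001]
force: [0.7, -0.5, 0.2]
gripper_width: 0.0852
grip_force: 0.0
```

>>> jog_arm(
  plan=[
    [0, 0, 0, -2, 0, 0, 0],
    [0, 0, 0, 0, 0, 0, 0],
    [0, 0, 0, 0, 0, 0, 0],
    [0, 0, 0, 0, 0, 0, 0],
    [0, 0, 0, 0, 0, 0, 0],
  ],
)

```text
time_s: 23.12
position: [0.5734, -0.2837, 0.2515]
ee_rot: [0.752, 0.66, -0.0, -0.001]
force: [-0.3, 1.2, 0.1]
gripper_width: 0.0855
grip_force: 0.0
```

```bash
python3 -c "
from h import *
go(.5738,-.2830,.1228)
im=imaging.grab_frame('side')[:,:,::-1];a=cv2.resize(im[60:180,300:400],None,fx=4,fy=4,interpolation=cv2.INTER_CUBIC)
w=imaging.grab_frame('wrist')[:,:,::-1];print(wpix([.5738,-.284,.138]),wpix([.5738,-.2831,.072]))
b=cv2.resize(w[120:280,260:390],(390,480));cv2.imwrite('pics/f.png',np.hstack([a,b]))"
```

```text
t 23.12 pos [ 0.5734 -0.2837  0.2515] F [-0.27  1.24  0.09] w 0.0855
shift cm [ 0.06  0.05 12.87] rows 4.0 yaw now -0.13
(np.float64(320.99713276983937), np.float64(207.3145566914559)) (np.float64(320.85844462009857), np.float64(188.26425243805656))
```

View pics/f.png

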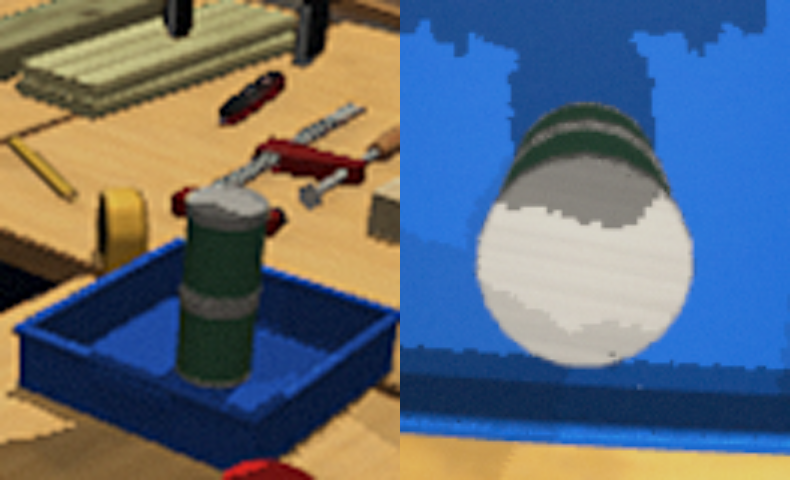

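The final views show the stack upright and aligned: lid centre near (321,207), as predicted, and no visible step between the tins. The gripper is well clear, so I'm handing in.

```bash
python3 -c "
from cell import ticket
print(ticket.sign_off())"
```

```text
the job is handed in; nothing more can be done
None
```

The heavier tin (about 6.4 N when lifted) stands upright on the tote floor with the lighter one squarely on top; I handed the job in at about 23 s with the gripper clear and nothing tipped.

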